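Pull out the tin carousel and hold the tall tin at the front

ROBOT

A 6-joint arm with a two-finger parallel gripper is mounted at the origin on the work surface. World frame = base frame: x ahead of the robot, y to its left, z up, the work surface at z = 0. Lengths are in m, angles in rad, forces in N, time in s.
With the tool pointing down it reaches from about 0.35 to 0.975 m from the base axis. Payload 4.9 kg.
Tool frame: the origin (TCP) lies on the centre line of the jaws, within the pads' length; the fingertips stand 8 mm ahead of it and the grasp point (between the pads) lies 11 mm behind it; z points along the fingers, y is the direction in which the jaws open and shut (so a half turn about z gives the same grasp; the last joint's range is limited). The gripper opens to 85 mm and grips with 20 to 120 N. Pads are 22 mm wide; open, the fingers measure 114 mm over their backs; the gripper's body (76 mm by 85 mm) begins 54 mm behind the grasp point. The pads swing forward as they close: fully open they stand 13 mm farther back than shut.
Start: joints at [-1.247, 0.053, 1.613, -0, 1.476, -0.119], TCP at [0.268, -0.565, 0.219] pointing down, gripper open.
Joint ranges: [-3.01, 3.01], [-1.01, 2.22], [0.06, 2.58], [-1.02, 4.17], [0.09, 2.62], [-3.14, 3.14]. Speed limits (rad/s): [2.57, 2.57, 3.14, 3.14, 3.14, 3.14].

INTERFACE

Orientations are given as a unit quaternion [w, x, y, z].
In Python, from plant import manip gives the robot as it stands.
- The arm moves only by the tool step_arm, never from a script. Its argument "deltas" is a list of rows, each a list of 7 numbers: the shift along the tool's x, y, z in m, then the turn, a rotation vector about the tool's x, y, z in rad, then the gripper command: -1 is fully open, 1 is shut, values between are in proportion. In form: [[dx, dy, dz, ax, ay, az, hand], ...]. A call has 1 to 20 rows; each row is the pose to reach, as a shift and turn from the pose commanded when the call began, along the tool's axes at that moment; what a row does not reach only later rows make up. A row lasts 1/10 s, in which the tool goes at most 50 mm and 8.59 degrees, less where a joint would pass 70% of its speed; a pose out of reach is approached as far as the arm can. A call with a gripper value outside its range is refused whole. The fingers move at their own pace and stop on an object; the grip force is fixed at half the most. Time passes only in rows, so rows that repeat a pose let the fingers close. It gives the time, the measured TCP pose, the force and the opening at its end, in the units of the state.
- manip.state(): the state, without advancing time (a new reading comes with each control period).
- manip.grab_frame(name): name is "side" or "top" or "wrist"; returns the picture (420x560x3 uint8, red, green, blue); there is no depth.
- manip.get_calibration(name): a dict with "fov_y" (degrees; the focal length in pixels is half the picture's height over the tangent of half this angle, whatever the lens; pixels are square), "cx", "cy" (the principal point, pixels), "R" (3x3) and "t" (3): a world point X has camera coordinates R X + t. Camera axes: x right, y down, z forward; pixel columns grow to the right and rows downward; lengths in m; the calibration is good to about 2 mm. A picture is of the moment at which its call begins: read the wrist's pose just before it. get_calibration takes no time and is no camera call; for the wrist camera it gives the pose at the moment of the call.
- manip.job_done(): hands the job in, once; it reports no verdict.
The state is a dict: "time": time; "joint_pos": joint angles; "joint_vel": joint speeds; "joint_efforts": joint torques, N m; "tool_pos": TCP position; "tool_rot": TCP orientation; "contact_force": force on the tool from outside, world axes, zero at the start; "ft_torque": the same for the moment, N m; "gripper_width": opening from 0.0 (shut) to 1.0 (fully open).
Only numpy, scipy, OpenCV 4.12 (cv2) and the standard library are available. Lean on these libraries where they do the work, as an engineer would, in place of code of your own. Each camera call takes 0.05 s, during which the arm holds its last target.

TASK

Pull the tin carousel's tray by its handle all the way out from under the little shelf, then turn the carousel until the tall tin with the knob on its lid stands at the very front, squarely behind the middle of the handle. Finish holding that tin in the gripper so that the turntable keeps still there with the tray fully out, and leave the teapot, the coffee press and the two egg cups where they are.

Things in the scene. Friction and masses are not known exactly. Their poses are not given: they have to be found in the camera images.
- rack: Fixed wooden rack: two runners and, at the back, a low shelf. Its -x axis is the front, the way the tray pulls out. Origin on the counter, below the carousel's axis when the tray is fully out. The shelf board (316 mm wide, underside 150 mm, top 166 mm above the counter) covers x = 150 to 275 mm of the rack frame, on side panels at y = +-150 mm; the back of the carousel starts under it.
- tray (a joint): How far the tray is pulled out, along the rack's -x: 0 is fully in, 0.12 m is fully out, at a stop. It slides with about 4 N of friction and stays where it is left.
- handle (a point): Middle of the steel bar of the tray's handle: a round bar 10 mm thick, 76 mm long along the rack's y, its axis 80 mm above the counter, on two legs at its ends. It moves with the tray. The turntable's edge is 40 mm behind the bar (towards the rack's +x).
- spindle (a point): Carousel's vertical turning axis, at the turntable's top, 34 mm above the counter. Moves with the tray; 140 mm behind the handle. The turntable is a wooden disc of 200 mm diameter that turns either way without stops, with light friction (0.04 N m; it stays where it is left), and carries three steel tins. Nothing stands in its middle.
- tall_tin: The tall steel tin: a plain cylinder 48 mm in diameter and 85 mm high, with a round knob (18 mm wide, 14 mm high) on its lid. Fixed upright on the turntable, its axis 70 mm from the spindle. Origin at the centre of its underside, 34 mm above the counter.
- mid_tin: Steel tin with a flat lid, 54 mm in diameter and 46 mm high, fixed on the turntable 70 mm from the spindle, 120 degrees from the tall tin. Origin at the centre of its underside.
- low_tin: Steel tin with a flat lid, 54 mm in diameter and 32 mm high, fixed in the same way 120 degrees to the tall tin's other side. Origin at the centre of its underside.
- front_spot (a point): Where the tall tin's origin must come to stand: on the line from the spindle to the handle, 70 mm in front of the spindle, at the turntable's top, 34 mm above the counter. Moves with the tray.
- teapot: White ceramic teapot, loose, about 136 mm in diameter and 122 mm high, 230 mm from spout to handle. Origin at the centre of its underside. Leave alone.
- coffee_press: Empty glass coffee press, loose, 94 mm in diameter and 209 mm high with a handle at its side reaching 92 mm from the axis. Origin at the centre of its underside. Leave alone.
- egg_cup_a: Wooden egg cup, loose, standing on the counter to one side of the handle (rack +y side), 50 mm in diameter and 56 mm high. Origin at the centre of its underside. Leave alone.
- egg_cup_b: The other wooden egg cup, the same size, on the other side (rack -y). Leave alone.

How it is judged:
By the outcome, as a careful person would: the job done as asked, in the order asked, and still so for the second after the job is handed in, while the arm keeps its last pose, push and grip.
It also fails if it takes over 67 s, if anything falls off the work surface, if the arm or the gripper's body presses on something with over 40 N, if the wrist force passes 120 N, or if a joint passes its speed limit or range.

## Working session

There is one attempt and no reset: what is moved stays moved. The work goes in short steps, Python scripts to look and compute and a tool call to move; the robot and the scene stay as the last step left them, time stands still between calls to the robot, and variables do not carry over. Pictures are saved under pics/ and viewed, and the job is handed in when it is done.

Besides the shell and the picture viewer there is one more tool, called after "Emit:" by a JSON object that holds its "api" and its "payload". step_arm: Moves the arm, as the interface text tells. Its arguments: {"type":"object","properties":{"deltas":{"type":"array"}},"required":["deltas"]}

```bash
mkdir -p pics; python3 - <<'E'
from plant import manip
import cv2,json
s=manip.state();print(s)
for n in("side","top","wrist"):
    c=manip.get_calibration(n);print(n,c)
    cv2.imwrite(f"pics/{n}0.png",manip.grab_frame(n)[:,:,::-1])
E
```

```text
{'time': 0.0, 'joint_pos': array([-1.24701295e+00,  5.33628746e-02,  1.61429118e+00,  2.94733386e-05,
        1.47600109e+00, -1.19024480e-01]), 'joint_vel': array([-0.00085202,  0.00137435,  0.00026827, -0.00065119,  0.00060742,
        0.00095851]), 'joint_efforts': array([ 1.48972405e-03, -3.93683767e+01, -3.70174348e+01,  2.52454782e-05,
        7.11833563e-03, -1.17368984e-05]), 'tool_pos': array([ 0.26758605, -0.56410542,  0.217661  ]), 'tool_rot': array([-1.02734595e-03,  9.75589899e-01,  2.19598006e-01, -9.08018656e-05]), 'contact_force': array([0.09525853, 0.45552742, 0.4066239 ]), 'ft_torque': array([ 0.01674378, -0.0177887 ,  0.02260119]), 'gripper_width': 1.0047397792602442}
side {'fov_y': 54.499445837226915, 'cx': 280.53148492622387, 'cy': 209.19423980483367, 'R': array([[-0.83170773, -0.55505043, -0.01346345],
       [-0.30709902,  0.48009976, -0.82170215],
       [ 0.46254993, -0.67928142, -0.56975812]]), 't': array([0.48351968, 0.23084707, 0.82205794])}
top {'fov_y': 48.095057598636075, 'cx': 283.9748409107429, 'cy': 210.72773942638062, 'R': array([[-0.0077932 , -0.99995376, -0.00563457],
       [-0.98255758,  0.00870432, -0.18575478],
       [ 0.18579523,  0.00408866, -0.98257998]]), 't': array([0.02357951, 0.60014888, 1.5270921 ])}
wrist {'fov_y': 64.44221188265253, 'cx': 281.27321430266335, 'cy': 211.13023284113513, 'R': array([[ 0.42801142, -0.90376736, -0.00328335],
       [-0.87286671, -0.41431379,  0.25777468],
       [-0.23432868, -0.10746457, -0.96619948]]), 't': array([-0.62371494, -0.03336922,  0.37940954])}
```

View pics/side0.png

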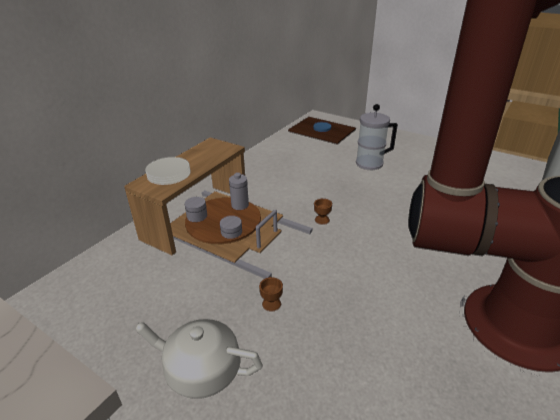

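View pics/top0.png

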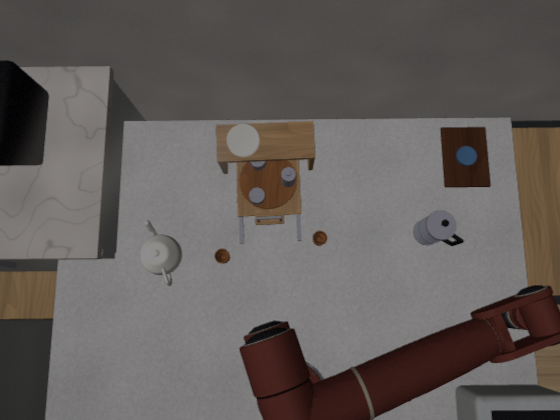

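View pics/wrist0.png

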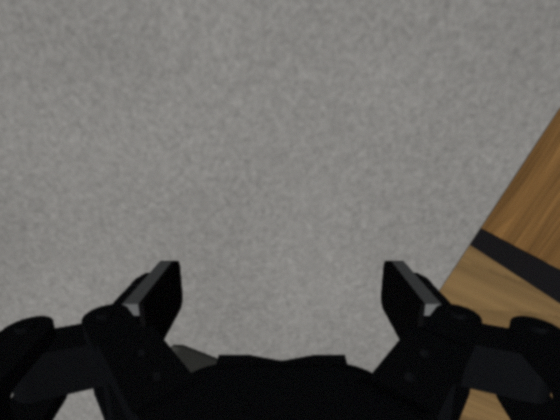

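The top view shows the rack at about (268,180) with the handle near (269,220), its front facing the robot. The tall tin is at about (288,175), with the egg cups at (222,256) and (320,238). I'll zoom in to measure.

```bash
python3 - <<'E'
import cv2
a=cv2.imread("pics/top0.png")[115:265,200:340];cv2.imwrite("pics/top0z.png",cv2.resize(a,None,fx=4,fy=4,interpolation=cv2.INTER_CUBIC))
a=cv2.imread("pics/side0.png")[135:315,120:350];cv2.imwrite("pics/side0z.png",cv2.resize(a,None,fx=3.3,fy=3.3,interpolation=cv2.INTER_CUBIC))
E
```

```text
(no output)
```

View pics/top0z.png

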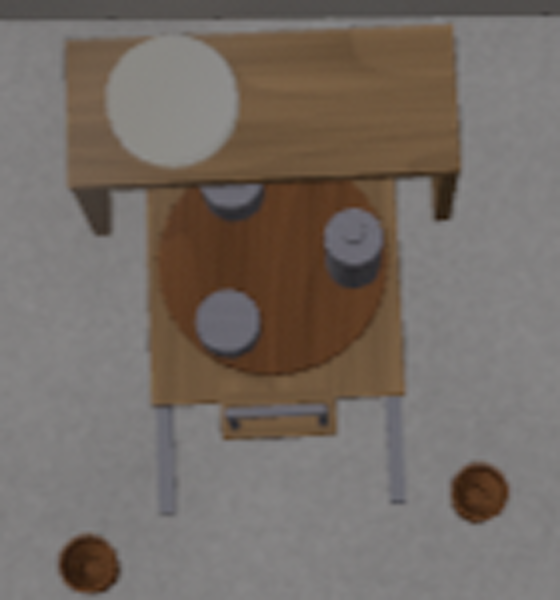

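View pics/side0z.png

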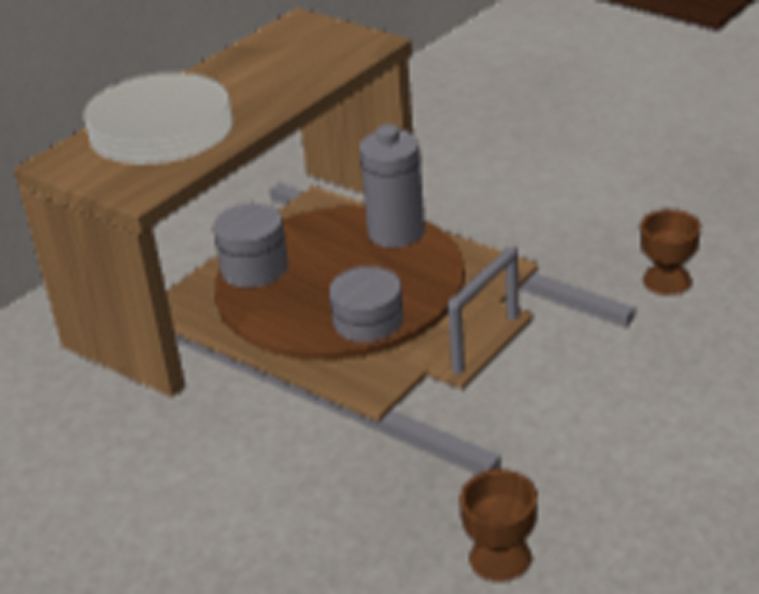

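```bash
cat > h.py <<'E'
import numpy as np
from plant import manip
def ray(n,u,v,c=None):
    c=c or manip.get_calibration(n); f=210/np.tan(np.radians(c['fov_y'])/2)
    R=np.array(c['R']);t=np.array(c['t'])
    return -R.T@t, R.T@np.array([(u-c['cx'])/f,(v-c['cy'])/f,1.])
def onz(n,u,v,z,c=None):
    o,d=ray(n,u,v,c); return o+d*(z-o[2])/d[2]
T0=lambda u,v:((u-1.5)/4+200,(v-1.5)/4+115)
S0=lambda u,v:((u-1.15)/3.3+120,(v-1.15)/3.3+135)
E
python3 - <<'E'
from h import *
np.set_printoptions(precision=4,suppress=True)
def p(l,n,uv,z): print(l,onz(n,*uv,z))
for uv in((228,412),(326,409)): p("handle top","top",T0(*uv),.080)
for uv in((457,302),(514,253)): p("handle side","side",S0(*uv),.080)
for uv in((66,42),(452,28),(458,172),(72,188)): p("shelf","top",T0(*uv),.166)
for uv in((158,262),(388,262),(274,376)): p("disc","top",T0(*uv),.034)
for uv in((354,237),): p("tall lid","top",T0(*uv),.119)
for uv in((354,230),): p("tall knob","top",T0(*uv),.133)
p("tall knob s","side",S0(388,129),.133)
p("low","top",T0(228,321),.066)
p("low s","side",S0(366,292),.066)
p("mid s","side",S0(250,228),.080)
for uv in((167,515),(398,503)): p("runner","top",T0(*uv),.01)
for uv in((89,564),(479,492)): p("egg","top",T0(*uv),.056)
E
```

```text
handle top [0.5734 0.1091 0.08  ]
handle top [0.5752 0.0281 0.08  ]
handle side [0.5729 0.1066 0.08  ]
handle side [0.573  0.0337 0.08  ]
shelf [0.8639 0.2359 0.166 ]
shelf [ 0.8728 -0.077   0.166 ]
shelf [ 0.7513 -0.0795  0.166 ]
shelf [0.741  0.2287 0.166 ]
disc [0.7136 0.1729 0.034 ]
disc [ 0.7117 -0.0259  0.034 ]
disc [0.6123 0.0728 0.034 ]
tall lid [0.7113 0.0038 0.119 ]
tall knob [0.7133 0.0038 0.133 ]
tall knob s [0.7107 0.0077 0.133 ]
low [0.6536 0.1102 0.066 ]
low s [0.649  0.1188 0.066 ]
mid s [0.766  0.1168 0.08  ]
runner [0.4967 0.1654 0.01  ]
runner [ 0.5053 -0.0323  0.01  ]
egg [0.4511 0.2252 0.056 ]
egg [ 0.5082 -0.0985  0.056 ]
```

```bash
cat >> h.py <<'E'
from scipy.spatial.transform import Rotation as Ro
def delta(p,yaw,s=None):
    s=s or manip.state(); q=s['tool_rot']; A=Ro.from_quat(np.r_[q[1:],q[0]])
    y=np.array([np.cos(yaw),np.sin(yaw),0]);z=np.array([0,0,-1.])
    B=Ro.from_matrix(np.c_[np.cross(y,z),y,z])
    print(np.round(A.inv().apply(np.array(p)-s['tool_pos']),4),np.round((A.inv()*B).as_rotvec(),4))
E
python3 -c "
from h import *
delta([.5735,.070,.22],.033)"
```

```text
[ 0.5481 -0.442  -0.0013] [-1.300e-03 -1.100e-03 -1.161e+00]
```

Emit:
{"api": "step_arm", "payload": {"deltas": [[0.05,-0.04,-0.04,0,0,-0.1,0],[0.548,-0.442,-0.03,-0.001,-0.001,-1.161,0],[0.548,-0.442,-0.03,-0.001,-0.001,-1.161,0],[0.548,-0.442,-0.03,-0.001,-0.001,-1.161,0],[0.548,-0.442,-0.03,-0.001,-0.001,-1.161,0],[0.548,-0.442,-0.03,-0.001,-0.001,-1.161,0],[0.548,-0.442,-0.03,-0.001,-0.001,-1.161,0],[0.548,-0.442,-0.03,-0.001,-0.001,-1.161,0],[0.548,-0.442,-0.03,-0.001,-0.001,-1.161,0],[0.548,-0.442,-0.03,-0.001,-0.001,-1.161,0],[0.548,-0.442,-0.03,-0.001,-0.001,-1.161,0],[0.548,-0.442,-0.03,-0.001,-0.001,-1.161,0],[0.548,-0.442,-0.03,-0.001,-0.001,-1.161,0],[0.548,-0.442,-0.03,-0.001,-0.001,-1.161,0],[0.548,-0.442,-0.03,-0.001,-0.001,-1.161,0],[0.548,-0.442,-0.03,-0.001,-0.001,-1.161,0],[0.548,-0.442,-0.03,-0.001,-0.001,-1.161,0],[0.548,-0.442,-0.03,-0.001,-0.001,-1.161,0],[0.548,-0.442,-0.03,-0.001,-0.001,-1.161,0]]}}

```text
time: 2.05
tool_pos: [0.5732, 0.0681, 0.249]
tool_rot: [0.001, 0.696, 0.718, -0.0]
contact_force: [-0.6, 0.1, -0.8]
gripper_width: 0.499
```

```bash
python3 - <<'E'
from h import *
import cv2,pickle
c=manip.get_calibration("wrist");im=manip.grab_frame("wrist");cv2.imwrite("pics/w1.png",im[:,:,::-1]);pickle.dump(c,open("w1.pkl","wb"))
s=manip.state();print(s['joint_pos'],s['tool_pos'])
delta([.5735,.070,.069],.033,s)
E
```

```text
[-9.77301280e-03 -7.67351393e-02  1.69112514e+00 -1.38476211e-03
  1.52661081e+00 -4.07449193e-02] [0.57332883 0.06819638 0.24905712]
[2.100e-03 1.000e-04 1.801e-01] [ 0.0005  0.0014 -0.002 ]
```

View pics/w1.png

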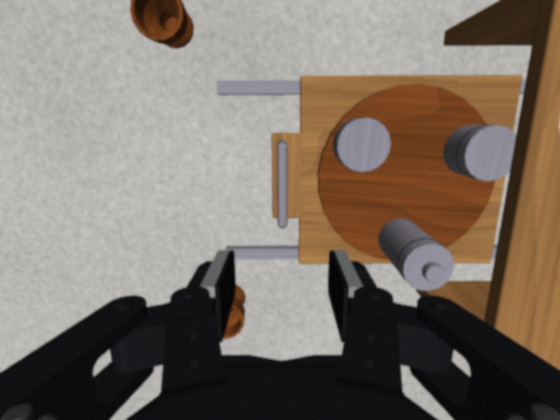

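```bash
python3 - <<'E'
from h import *
import pickle
c=pickle.load(open("w1.pkl","rb"))
for n,u,v,z in(("h",283,141,.08),("h",283,228,.08),("disc l",318,174,.034),("disc r",498,174,.034),("disc t",410,85,.034),("disc b",408,262,.034),("tall",425,264,.119),("low",363,145,.066),("mid",487,153,.08),("egg b?",228,320,.056),("run",219,87,.01),("run",229,252,.01)):print(n,onz("wrist",u,v,z,c).round(4))
E
```

```text
h [0.5735 0.1158 0.08  ]
h [0.5762 0.0288 0.08  ]
disc l [0.614  0.0784 0.034 ]
disc r [0.8149 0.0845 0.034 ]
disc t [0.7045 0.1747 0.034 ]
disc b [ 0.7281 -0.0242  0.034 ]
tall [0.7081 0.0104 0.119 ]
low [0.6535 0.1136 0.066 ]
mid [0.7701 0.1105 0.08  ]
egg b? [ 0.5151 -0.0953  0.056 ]
run [0.5008 0.1688 0.01  ]
run [ 0.5099 -0.0277  0.01  ]
```

Emit:
{"api": "step_arm", "payload": {"deltas": [[0.002,0.001,0.05,0,0,0,0],[0.002,0.001,0.1,0,0,0,0],[0.002,0.001,0.14,0,0,0,0],[0.002,0.001,0.165,0,0,0,0],[0.002,0.001,0.18,0,0,0,0],[0.002,0.001,0.18,0,0,0,0]]}}

```text
time: 2.7
tool_pos: [0.5729, 0.0707, 0.0667]
tool_rot: [-0.001, 0.696, 0.718, -0.002]
contact_force: [-0.7, -0.9, -0.6]
gripper_width: 0.501
```

Emit:
{"api": "step_arm", "payload": {"deltas": [[0,0,0,0,0,0,1],[0,0,0,0,0,0,1],[0,0,0,0,0,0,1],[0,0,0,0,0,0,1],[0,0,0,0,0,0,1],[0,0,0,0,0,0,1]]}}

```text
time: 3.3
tool_pos: [0.5771, 0.0713, 0.0725]
tool_rot: [0.003, 0.695, 0.719, 0.002]
contact_force: [-0.5, -0.6, 7.1]
gripper_width: -0.004
```

```bash
cat > look.py <<'E'
from h import *
import cv2,sys
t=sys.argv[1]
a=manip.grab_frame("side");cv2.imwrite(f"pics/{t}s.png",cv2.resize(a[135:315,120:350,::-1],None,fx=3.3,fy=3.3,interpolation=cv2.INTER_CUBIC))
a=manip.grab_frame("top");cv2.imwrite(f"pics/{t}t.png",cv2.resize(a[115:265,200:340,::-1],None,fx=4,fy=4,interpolation=cv2.INTER_CUBIC))
s=manip.state();print(s['tool_pos'],s['contact_force'],s['gripper_width'],s['joint_pos'])
E
python3 look.py a
```

```text
[0.5770939  0.07123809 0.07244159] [-1.5145733  -0.64889482  6.64291075] 0.003772981995717939 [-4.40423759e-03  8.12161780e-02  1.83889123e+00 -1.53840378e-03
  1.21508594e+00 -3.69691602e-02]
```

View pics/as.png

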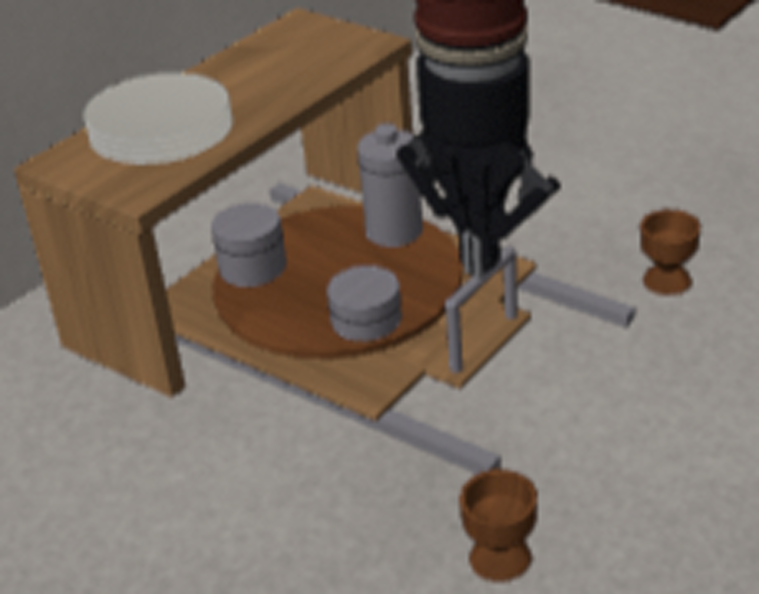

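View pics/at.png

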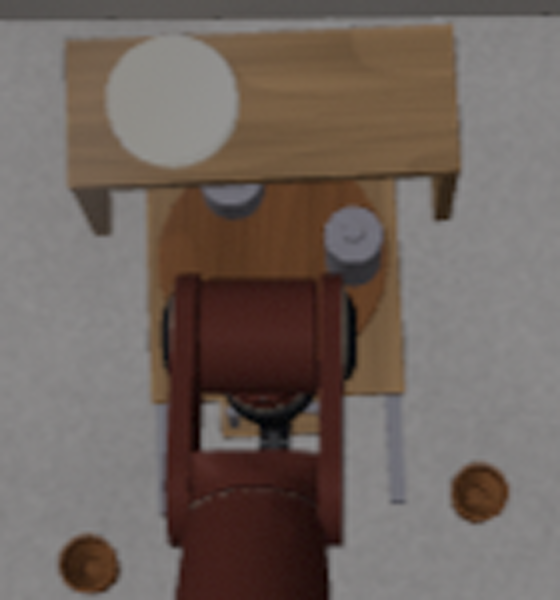

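```bash
python3 - <<'E'
from h import *
import cv2
def proj(n,X):
    c=manip.get_calibration(n); f=210/np.tan(np.radians(c['fov_y'])/2);p=np.array(c['R'])@X+c['t'];return np.array([c['cx']+f*p[0]/p[2],c['cy']+f*p[1]/p[2]])
for X in([.577,.0712,.0645],[.577,.0712,.0725],[.577,.0712,.0835]):
    print((proj("side",np.array(X))-[120,135])*3.3+1.15,(proj("top",np.array(X))-[200,115])*4+1.5)
cv2.imwrite("pics/w2.png",manip.grab_frame("wrist")[:,:,::-1])
E
```

```text
[481.62522345 292.68345263] [274.52633063 410.59148945]
[481.25541371 284.04484647] [274.15592262 408.93375332]
[480.74138197 272.03727276] [273.64048724 406.62695694]
```

View pics/w2.png

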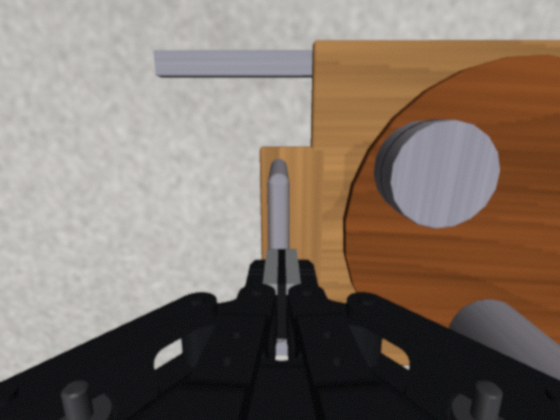

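```bash
python3 - <<'E'
from h import *
import cv2
a=manip.grab_frame("side");cv2.imwrite("pics/bs.png",cv2.resize(a[190:260,240:300,::-1],None,fx=9,fy=8.5,interpolation=cv2.INTER_CUBIC))
E
```

```text
(no output)
```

View pics/bs.png

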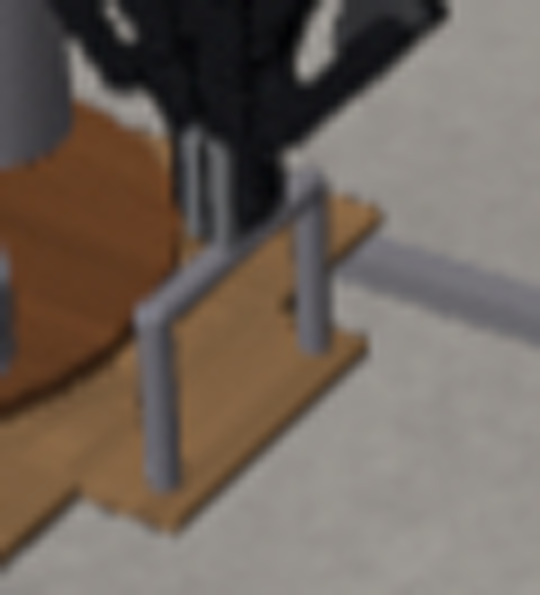

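```bash
python3 - <<'E'
from h import *
print(manip.state()['tool_pos'])
o,_=ray("wrist",0,0);print(o)
for z in(.0645,.0745,.085):print(z,onz("wrist",281,250,z),onz("wrist",280,160,.08))
E
```

```text
[0.577144   0.07122859 0.07249019]
[0.57419047 0.13633483 0.22770106]
0.0645 [0.57708919 0.07170612 0.0645    ] [0.57499996 0.12019222 0.08      ]
0.0745 [0.57691157 0.07566618 0.0745    ] [0.57499996 0.12019222 0.08      ]
0.085 [0.57672507 0.07982425 0.085     ] [0.57499996 0.12019222 0.08      ]
```

The jaws shut fully without the bar. In both the side and wrist views the fingertips sit on top of it, so they end about 20 mm higher than the nominal geometry says. I'll lift, reopen and check before going lower.

Emit:
{"api": "step_arm", "payload": {"deltas": [[0,0,-0.02,0,0,0,1],[0,0,-0.04,0,0,0,1],[0,0,-0.04,0,0,0,0.3],[0,0,-0.04,0,0,0,0.0],[0,0,-0.04,0,0,0,0],[0,0,-0.04,0,0,0,0]]}}

```text
time: 4.1
tool_pos: [0.5736, 0.0713, 0.1075]
tool_rot: [-0.0, 0.695, 0.719, -0.001]
contact_force: [-0.4, 0.4, 0.0]
gripper_width: 0.496
```

```bash
python3 - <<'E'
from h import *
import cv2
s=manip.state();print(s['tool_pos'],s['contact_force'],s['gripper_width'])
a=manip.grab_frame("side");cv2.imwrite("pics/cs.png",cv2.resize(a[170:260,230:310,::-1],None,fx=8,fy=6.6,interpolation=cv2.INTER_CUBIC))
cv2.imwrite("pics/w3.png",manip.grab_frame("wrist")[:,:,::-1])
def proj(n,X):
    c=manip.get_calibration(n); f=210/np.tan(np.radians(c['fov_y'])/2);p=np.array(c['R'])@X+c['t'];return np.array([c['cx']+f*p[0]/p[2],c['cy']+f*p[1]/p[2]])
for dz in(-.008,0,.011):
  for dx in (-.021,.021):
    for n,o,k in(("side",(230,170),(8,6.6)),("wrist",(0,0),(1,1))):
        print(dz,dx,n,((proj(n,s['tool_pos']+[dx,0.0,dz])-o)*k).round())
E
```

```text
[0.57364734 0.07132891 0.10746966] [-0.37837359  0.42565639  0.02049166] 0.4962322398015279
-0.008 -0.021 side [347. 296.]
-0.008 -0.021 wrist [241. 249.]
-0.008 0.021 side [233. 261.]
-0.008 0.021 wrist [321. 252.]
0 -0.021 side [346. 278.]
0 -0.021 wrist [239. 255.]
0 0.021 side [232. 243.]
0 0.021 wrist [322. 258.]
0.011 -0.021 side [346. 253.]
0.011 -0.021 wrist [236. 264.]
0.011 0.021 side [231. 218.]
0.011 0.021 wrist [325. 267.]
```

View pics/cs.png

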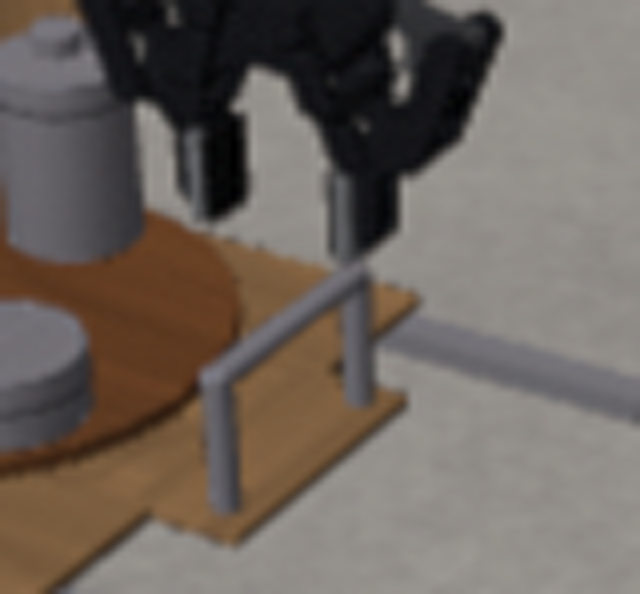

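View pics/w3.png

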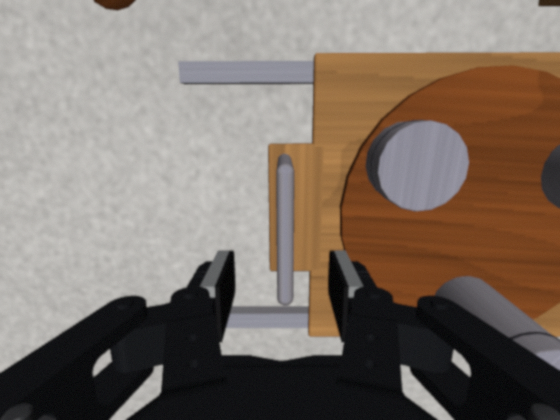

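Emit:
{"api": "step_arm", "payload": {"deltas": [[0,0.001,0.03,0,0,0,0],[0,0.001,0.045,0,0,0,0],[0,0.001,0.053,0,0,0,0],[0,0.001,0.055,0,0,0,0],[0,0.001,0.055,0,0,0,0]]}}

```text
time: 4.7
tool_pos: [0.5756, 0.0713, 0.0539]
tool_rot: [0.0, 0.695, 0.719, -0.0]
contact_force: [0.4, 0.6, 0.4]
gripper_width: 0.504
```

Emit:
{"api": "step_arm", "payload": {"deltas": [[0,0,0,0,0,0,0.3],[0,0,0,0,0,0,0.6],[0,0,0,0,0,0,1],[0,0,0,0,0,0,1],[0,0,0,0,0,0,1],[0,0,0,0,0,0,1]]}}

```text
time: 5.3
tool_pos: [0.5761, 0.0713, 0.055]
tool_rot: [0.001, 0.695, 0.719, -0.0]
contact_force: [-2.1, -0.6, 5.6]
gripper_width: 0.089
```

Emit:
{"api": "step_arm", "payload": {"deltas": [[0,-0.006,0,0,0,0,1],[0,-0.018,0,0,0,0,1],[0,-0.03,0,0,0,0,1],[0,-0.042,0,0,0,0,1],[0,-0.054,0,0,0,0,1],[0,-0.066,0,0,0,0,1],[0,-0.078,0,0,0,0,1],[0,-0.09,0,0,0,0,1],[0,-0.1,0,0,0,0,1],[0,-0.106,0,0,0,0,1],[0,-0.11,0,0,0,0,1],[0,-0.112,0,0,0,0,1]]}}

```text
time: 6.5
tool_pos: [0.4638, 0.0673, 0.055]
tool_rot: [0.002, 0.695, 0.719, 0.0]
contact_force: [3.9, -0.7, 6.6]
gripper_width: 0.087
```

Emit:
{"api": "step_arm", "payload": {"deltas": [[0,-0.004,0,0,0,0,1],[0,-0.008,0,0,0,0,1],[0,-0.012,0,0,0,0,1],[0,-0.015,0,0,0,0,1],[0,-0.015,0,0,0,0,1],[0,-0.015,0,0,0,0,1]]}}

```text
time: 7.1
tool_pos: [0.4571, 0.0671, 0.0553]
tool_rot: [0.009, 0.696, 0.718, 0.009]
contact_force: [37.7, 1.6, -22.2]
gripper_width: 0.088
```

```bash
python3 look.py d
```

```text
[0.45711046 0.06710691 0.05525365] [ 36.33911822   0.91324309 -21.78553937] 0.084797512006056 [-1.56183119e-02 -2.03612148e-01  2.14209026e+00  1.39929478e-04
  1.17744649e+00 -4.76099505e-02]
```

View pics/ds.png

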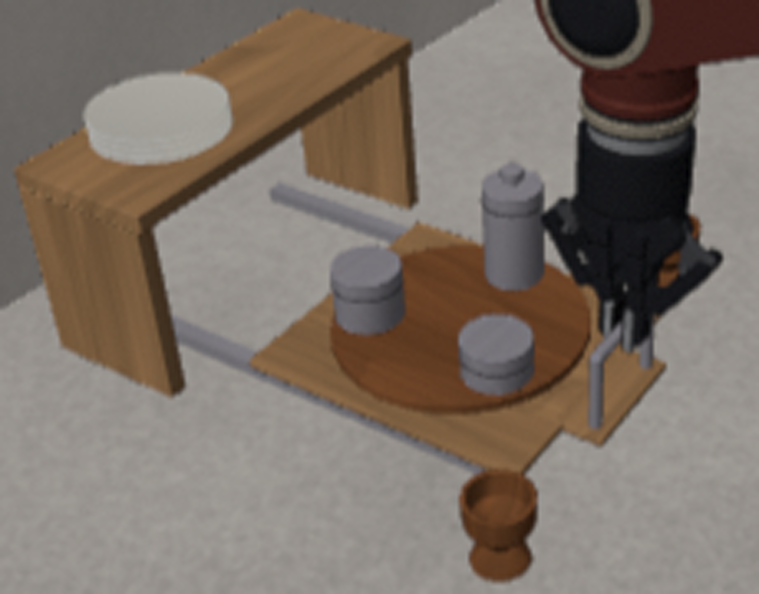

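The tray is at its stop: it moved about 119 mm and the pull rose to 36 N. I'll relax, release and rise.

Emit:
{"api": "step_arm", "payload": {"deltas": [[0,0.003,0,0,0,0,1],[0,0.006,0,0,0,0,1],[0,0.006,0,0,0,0,0.6],[0,0.006,0,0,0,0,0.2],[0,0.006,0,0,0,0,0.0],[0,0.006,0,0,0,0,0]]}}

```text
time: 7.8
tool_pos: [0.4531, 0.0674, 0.0528]
tool_rot: [-0.0, 0.695, 0.719, -0.001]
contact_force: [0.0, 0.0, 0.9]
gripper_width: 0.497
```

Emit:
{"api": "step_arm", "payload": {"deltas": [[0,0,-0.04,0,0,0,0],[0,0,-0.08,0,0,0,0],[0,0,-0.13,0,0,0,-0.5],[0,0,-0.18,0,0,0,-1],[0,0,-0.18,0,0,0,-1],[0,0,-0.18,0,0,0,-1]]}}

```text
time: 8.4
tool_pos: [0.455, 0.0675, 0.2353]
tool_rot: [0.002, 0.695, 0.719, 0.001]
contact_force: [0.5, 0.1, -0.4]
gripper_width: 1.001
```

```bash
python3 look.py e; python3 - <<'E'
from h import *
import cv2,pickle
c=manip.get_calibration("wrist");im=manip.grab_frame("wrist");cv2.imwrite("pics/w4.png",im[:,:,::-1]);pickle.dump(c,open("w4.pkl","wb"))
E
```

```text
[0.45346514 0.06753758 0.23195453] [-0.43488146  0.81408831 -0.30891602] 0.9977227914163879 [-1.38667817e-02 -3.69026747e-01  1.96634675e+00 -1.30565152e-03
  1.54720716e+00 -4.68769010e-02]
```

View pics/es.png

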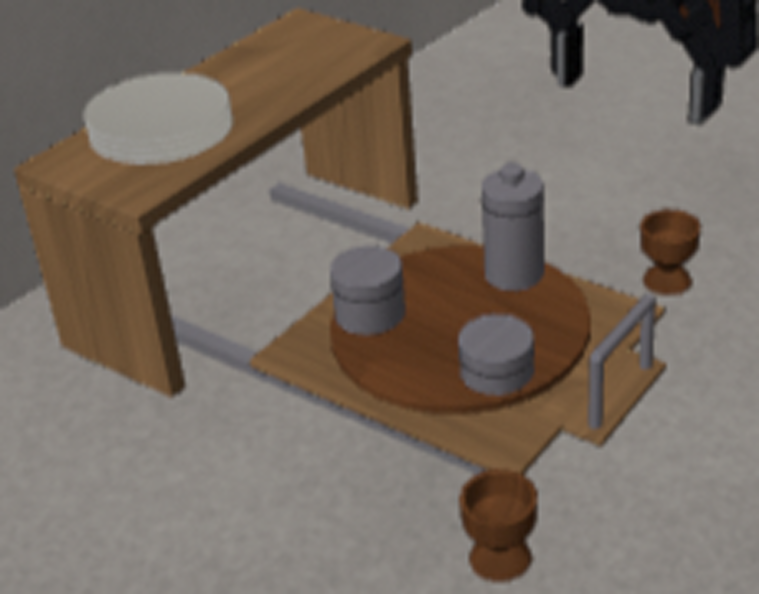

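View pics/et.png

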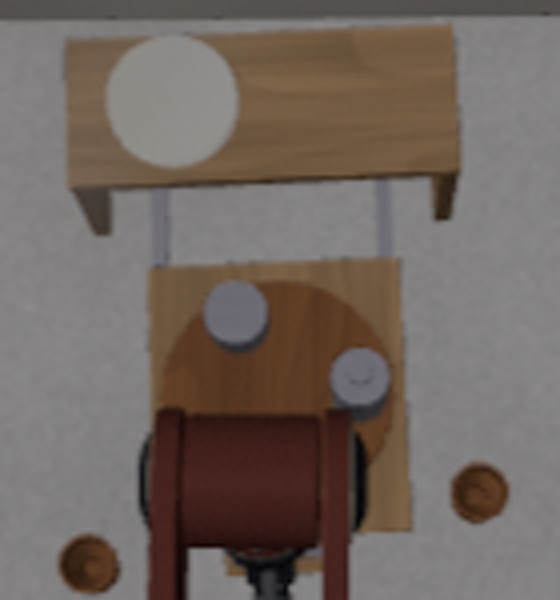

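View pics/w4.png

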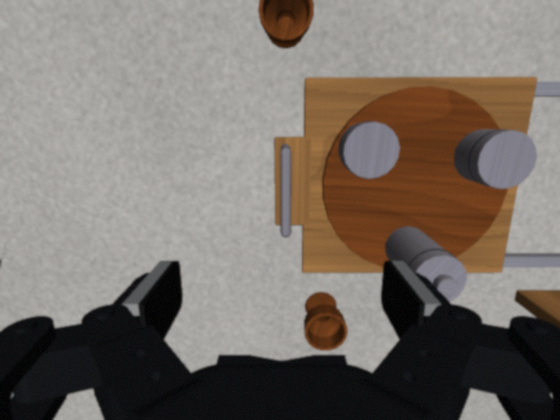

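```bash
python3 - <<'E'
from h import *
import pickle
def p(l,n,uv,z): print(l,onz(n,*uv,z).round(4))
for uv in((599,356),(649,302)): p("handle side","side",S0(*uv),.080)
p("tall knob s","side",S0(513,165),.133);p("tall lid s","side",S0(513,188),.119)
p("low s","side",S0(497,339),.066); p("mid s","side",S0(367,271),.08)
p("tall t","top",T0(360,377),.119);p("mid t","top",T0(237,313),.08)
c=pickle.load(open("w4.pkl","rb"))
for n,u,v,z in(("h",286,146,.08),("h",286,235,.08),("disc l",322,185,.034),("disc r",508,185,.034),("disc t",425,86,.034),("disc b",420,272,.034),("tall",440,273,.119),("low",370,150,.066),("mid",504,160,.08)):print(n,onz("wrist",u,v,z,c).round(4))
E
```

```text
handle side [0.4553 0.1034 0.08  ]
handle side [0.4568 0.032  0.08  ]
tall knob s [ 5.957e-01 -3.000e-04  1.330e-01]
tall lid s [0.59   0.0086 0.119 ]
low s [0.5347 0.1118 0.066 ]
mid s [0.6521 0.112  0.08  ]
tall t [0.5944 0.     0.119 ]
mid t [0.6572 0.1018 0.08  ]
h [0.4558 0.1119 0.08  ]
h [0.4589 0.0268 0.08  ]
disc l [0.4965 0.0689 0.034 ]
disc r [0.6957 0.0755 0.034 ]
disc t [0.5926 0.1721 0.034 ]
disc b [ 0.6158 -0.0288  0.034 ]
tall [0.594  0.0097 0.119 ]
low [0.5359 0.1098 0.066 ]
mid [0.6555 0.1058 0.08  ]
```

```bash
python3 -c "
from h import *
delta([.594,.003,.23],-.014);delta([.594,.003,.08],-.014)"
```

```text
[-0.0692  0.1385  0.001 ] [-0.0039  0.0012  0.047 ]
[-0.069   0.1391  0.151 ] [-0.0039  0.0012  0.047 ]
```

Emit:
{"api": "step_arm", "payload": {"deltas": [[-0.023,0.046,0,0,0,0.02,-1],[-0.046,0.092,0,0,0,0.04,-1],[-0.069,0.139,0,0,0,0.047,-1],[-0.069,0.139,0,0,0,0.047,-1],[-0.069,0.139,0.04,0,0,0.047,-1],[-0.069,0.139,0.06,0,0,0.047,-1],[-0.069,0.139,0.06,0,0,0.047,-1],[-0.069,0.139,0.06,0,0,0.047,-1]]}}

```text
time: 9.35
tool_pos: [0.5947, 0.0034, 0.1729]
tool_rot: [-0.001, 0.712, 0.702, -0.001]
contact_force: [0.2, -0.2, 1.3]
gripper_width: 0.999
```

```bash
python3 look.py f; python3 - <<'E'
from h import *
import cv2
im=manip.grab_frame("wrist");cv2.imwrite("pics/w5.png",im[:,:,::-1])
delta([.594,.003,.08],-.014)
E
```

```text
[0.59630723 0.00315307 0.17550799] [-0.22285402 -0.51260911  1.17871407] 0.9962725193172569 [-1.18866550e-01  1.37713983e-02  1.72608132e+00 -1.23429162e-03
  1.39917018e+00 -1.04832595e-01]
[-0.     -0.0029  0.0959] [0.0032 0.0016 0.0002]
```

View pics/fs.png

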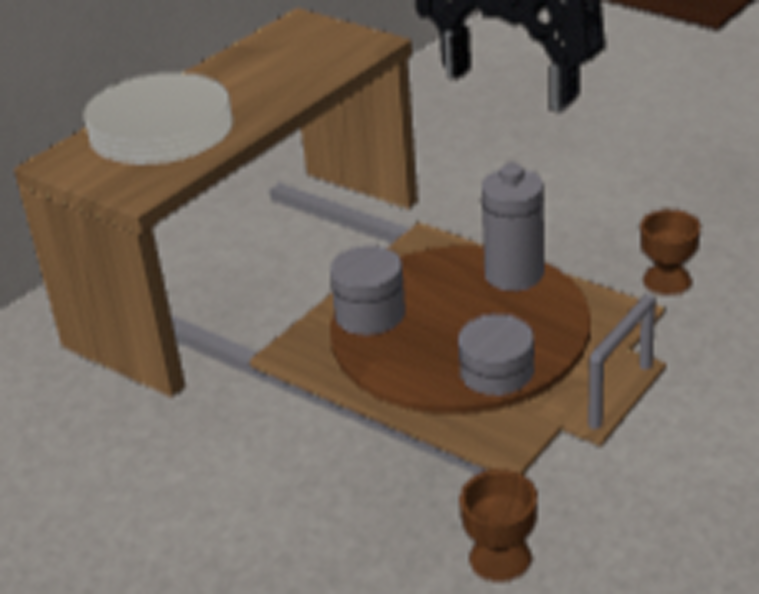

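View pics/w5.png

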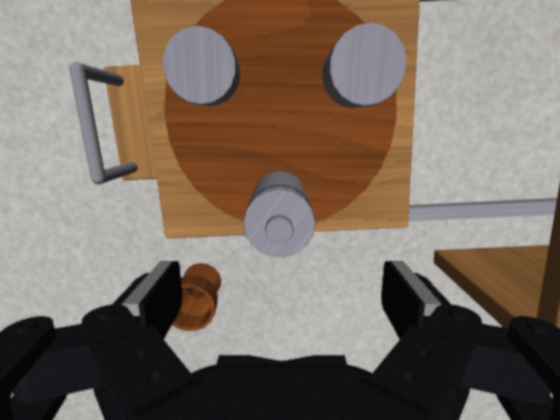

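```bash
python3 - <<'E'
from h import *
def proj(n,X):
    c=manip.get_calibration(n); f=210/np.tan(np.radians(c['fov_y'])/2);p=np.array(c['R'])@X+c['t'];return np.array([c['cx']+f*p[0]/p[2],c['cy']+f*p[1]/p[2]])
for z in(.167,.176,.187,.197):print(z,[(proj("side",np.array([.596+d,.003,z]))-[120,135])*3.3+1.15 for d in(-.042,.042)])
print(onz("wrist",280,221,.119),onz("wrist",279,229,.133))
E
```

```text
0.167 [array([556.74203746, 143.03679855]), array([463.59360874, 112.9280365 ])]
0.176 [array([556.71073669, 132.30030599]), array([463.09284674, 102.45046446])]
0.187 [array([556.67203063, 119.02372662]), array([462.47388933,  89.49985923])]
0.197 [array([556.63640659, 106.80430874]), array([461.9044876,  77.5861206])]
[0.59597042 0.00476736 0.119     ] [0.59534654 0.00375247 0.133     ]
```

Emit:
{"api": "step_arm", "payload": {"deltas": [[0.001,-0.001,0.03,0,0,0,-1],[0.001,-0.001,0.06,0,0,0,-1],[0.001,-0.001,0.085,0,0,0,-1],[0.001,-0.001,0.1,0,0,0,-1],[0.001,-0.001,0.1,0,0,0,-1]]}}

```text
time: 10.0
tool_pos: [0.5937, 0.0041, 0.0725]
tool_rot: [-0.001, 0.712, 0.702, -0.001]
contact_force: [-0.6, -0.0, -1.0]
gripper_width: 1.0
```

Emit:
{"api": "step_arm", "payload": {"deltas": [[0,0,0,0,0,0,-0.5],[0,0,0,0,0,0,0],[0,0,0,0,0,0,1],[0,0,0,0,0,0,1],[0,0,0,0,0,0,1],[0,0,0,0,0,0,1]]}}

```text
time: 10.6
tool_pos: [0.5962, 0.0038, 0.0765]
tool_rot: [0.002, 0.712, 0.702, 0.001]
contact_force: [-1.3, 0.8, 6.2]
gripper_width: 0.547
```

```bash
python3 look.py g
```

```text
[0.59618008 0.0037652  0.07647477] [-1.94103722  0.04989035  5.81115842] 0.5440264052440006 [-1.17765558e-01  1.11292842e-01  1.79908747e+00 -1.50457968e-03
  1.22758981e+00 -1.03631577e-01]
```

View pics/gs.png

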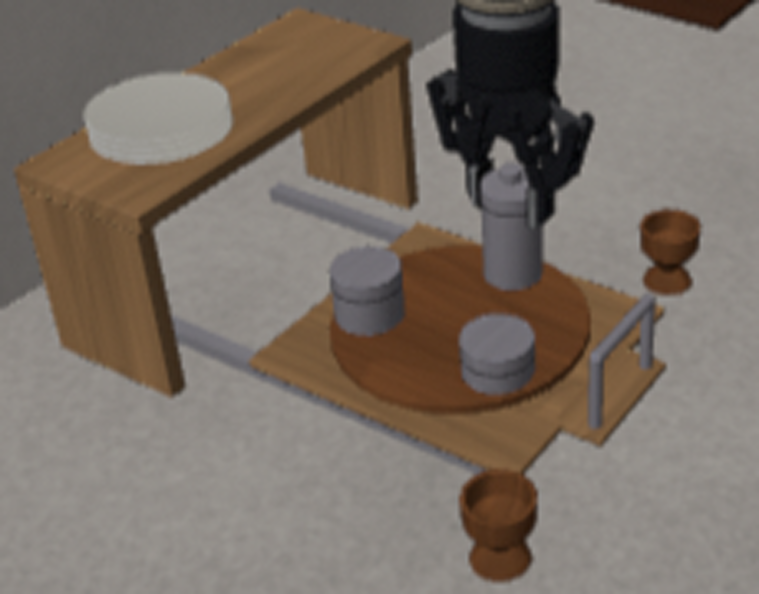

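```bash
python3 -c "
import numpy as np
print([[round(.07*(1-np.cos(t)),4),round(-.07*np.sin(t),4),0,0,0,t,1] for t in(.05,.12,.2,.28,.36,.44,.52,.60,.68,.76,.84,.92,1.0,1.08,1.16,1.24,1.32,1.38,1.4,1.4)])"
```

```text
[[np.float64(0.0001), np.float64(-0.0035), 0, 0, 0, 0.05, 1], [np.float64(0.0005), np.float64(-0.0084), 0, 0, 0, 0.12, 1], [np.float64(0.0014), np.float64(-0.0139), 0, 0, 0, 0.2, 1], [np.float64(0.0027), np.float64(-0.0193), 0, 0, 0, 0.28, 1], [np.float64(0.0045), np.float64(-0.0247), 0, 0, 0, 0.36, 1], [np.float64(0.0067), np.float64(-0.0298), 0, 0, 0, 0.44, 1], [np.float64(0.0093), np.float64(-0.0348), 0, 0, 0, 0.52, 1], [np.float64(0.0122), np.float64(-0.0395), 0, 0, 0, 0.6, 1], [np.float64(0.0156), np.float64(-0.044), 0, 0, 0, 0.68, 1], [np.float64(0.0193), np.float64(-0.0482), 0, 0, 0, 0.76, 1], [np.float64(0.0233), np.float64(-0.0521), 0, 0, 0, 0.84, 1], [np.float64(0.0276), np.float64(-0.0557), 0, 0, 0, 0.92, 1], [np.float64(0.0322), np.float64(-0.0589), 0, 0, 0, 1.0, 1], [np.float64(0.037), np.float64(-0.0617), 0, 0, 0, 1.08, 1], [np.float64(0.042), np.float64(-0.0642), 0, 0, 0, 1.16, 1], [np.float64(0.0473), np.float64(-0.0662), 0, 0, 0, 1.24, 1], [np.float64(0.0526), np.float64(-0.0678), 0, 0, 0, 1.32, 1], [np.float64(0.0567), np.float64(-0.0687), 0, 0, 0, 1.38, 1], [np.float64(0.0581), np.float64(-0.069), 0, 0, 0, 1.4, 1], [np.float64(0.0581), np.float64(-0.069), 0, 0, 0, 1.4, 1]]
```

First quarter, then a force check.

Emit:
{"api": "step_arm", "payload": {"deltas": [[0,-0.0035,0,0,0,0.05,1],[0.0005,-0.0085,0,0,0,0.12,1],[0.0015,-0.014,0,0,0,0.2,1],[0.0025,-0.0195,0,0,0,0.28,1],[0.0045,-0.0245,0,0,0,0.36,1],[0.0065,-0.03,0,0,0,0.44,1],[0.0065,-0.03,0,0,0,0.44,1]]}}

```text
time: 11.4
tool_pos: [0.5667, 0.0108, 0.0765]
tool_rot: [0.002, 0.848, 0.529, 0.002]
contact_force: [2.2, 0.6, 5.1]
gripper_width: 0.542
```

Emit:
{"api": "step_arm", "payload": {"deltas": [[0,-0.0035,0,0,0,0.05,1],[0.0005,-0.0085,0,0,0,0.12,1],[0.0015,-0.014,0,0,0,0.2,1],[0.0025,-0.0195,0,0,0,0.28,1],[0.0045,-0.0245,0,0,0,0.36,1],[0.0065,-0.03,0,0,0,0.44,1],[0.0095,-0.035,0,0,0,0.52,1],[0.012,-0.0395,0,0,0,0.6,1],[0.0155,-0.044,0,0,0,0.68,1],[0.0195,-0.048,0,0,0,0.76,1],[0.0235,-0.052,0,0,0,0.84,1],[0.0275,-0.0555,0,0,0,0.92,1],[0.032,-0.059,0,0,0,1.0,1],[0.032,-0.059,0,0,0,1.0,1],[0.032,-0.059,0,0,0,1.0,1]]}}

```text
time: 12.9
tool_pos: [0.5287, 0.0646, 0.0765]
tool_rot: [0.002, 0.998, 0.059, 0.003]
contact_force: [3.0, -3.7, 6.4]
gripper_width: 0.541
```

```bash
python3 look.py i;python3 - <<'E'
from h import *
import cv2,pickle
c=manip.get_calibration("wrist");im=manip.grab_frame("wrist");cv2.imwrite("pics/w6.png",im[:,:,::-1]);pickle.dump(c,open("w6.pkl","wb"))
E
```

```text
[0.52874102 0.06460239 0.07648967] [ 3.61605439 -2.71262934  6.26086467] 0.5445740846203915 [-0.01664772 -0.03821537  1.95286645 -0.00293503  1.22026978  1.43728845]
```

View pics/is.png

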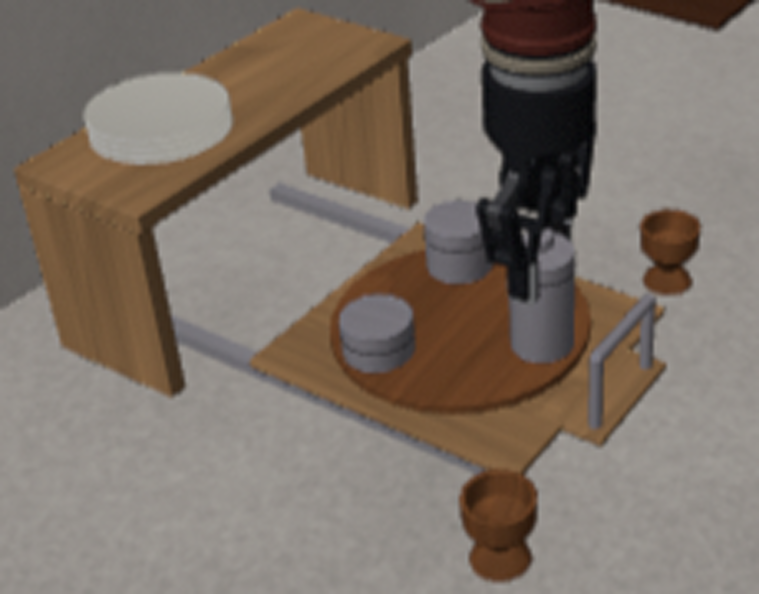

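View pics/it.png

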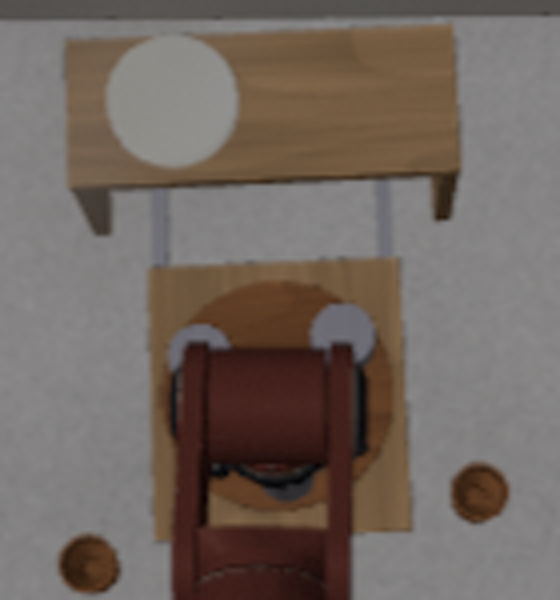

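View pics/w6.png

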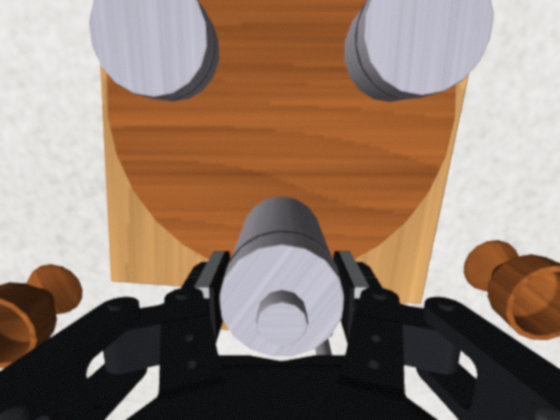

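```bash
python3 - <<'E'
from h import *
import pickle
a=onz("top",*T0(343,336),.08);print(a)
b=onz("top",*T0(200,354),.066);print(b)
as_=onz("side",*S0(458,224),.08);bs=onz("side",*S0(376,318),.066);print(as_,bs)
c=pickle.load(open("w6.pkl","rb"))
aw=onz("wrist",426,34,.08,c);bw=onz("wrist",150,37,.066,c);tw=onz("wrist",282,292,.119,c);print(aw,bw,tw)
for p,q in((a,b),(as_,bs),(aw,bw)):
    d=q-p;print(np.degrees(np.arctan2(-d[0],d[1])))
# plate: tray front edge corners and back
f=onz("top",*T0(150,268),.025);g=onz("top",*T0(400,259),.025);d=f-g;print("tray back",f,g,np.degrees(np.arctan2(-d[0],d[1])))
f=onz("top",*T0(156,540),.025);g=onz("top",*T0(412,530),.025);d=f-g;print("tray front",f,g,np.degrees(np.arctan2(-d[0],d[1])))
E
```

```text
[0.63680801 0.01350495 0.08      ]
[0.62547003 0.13358883 0.066     ]
[0.6321607  0.02463945 0.08      ] [0.62261304 0.13937802 0.066     ]
[0.63561254 0.0167527  0.08      ] [0.62363095 0.13569933 0.066     ] [0.5321845  0.06484848 0.119     ]
5.393715479761014
4.756753057099499
5.752046288705451
tray back [0.71059824 0.18070233 0.025     ] [ 0.71664678 -0.0365368   0.025     ] 1.5948624563002751
tray front [0.47375504 0.1730922  0.025     ] [ 0.48041274 -0.04338148  0.025     ] 1.7615891504648176
```

Emit:
{"api": "step_arm", "payload": {"deltas": [[0,-0.0015,0,0,0,0.02,1],[0,-0.003,0,0,0,0.045,1],[0,-0.0045,0,0,0,0.063,1],[0,-0.0045,0,0,0,0.063,1],[0,-0.0045,0,0,0,0.063,1]]}}

```text
time: 13.55
tool_pos: [0.5283, 0.0689, 0.0764]
tool_rot: [0.002, 1.0, 0.027, 0.003]
contact_force: [4.0, -3.3, 5.6]
gripper_width: 0.545
```

```bash
python3 - <<'E'
from h import *
import cv2,pickle
s=manip.state();print(s['tool_pos'],s['tool_rot'],s['contact_force'],s['gripper_width'])
c=manip.get_calibration("wrist");im=manip.grab_frame("wrist");pickle.dump((c,im),open("w7.pkl","wb"))
cv2.imwrite("pics/w7.png",im[:,:,::-1])
t=manip.grab_frame("top");cv2.imwrite("pics/jt_full.png",t[:,:,::-1])
cv2.imwrite("pics/jt.png",cv2.resize(t[170:255,230:310,::-1],None,fx=7,fy=7,interpolation=cv2.INTER_CUBIC))
t=manip.grab_frame("side");cv2.imwrite("pics/js.png",cv2.resize(t[190:270,215:330,::-1],None,fx=6.9,fy=6.9,interpolation=cv2.INTER_CUBIC))
E
```

```text
[0.5283498  0.06891634 0.07643891] [0.00164655 0.99961865 0.02735245 0.0034178 ] [ 3.96301924 -3.28144142  5.57784767] 0.5451733487257394
```

View pics/jt.png

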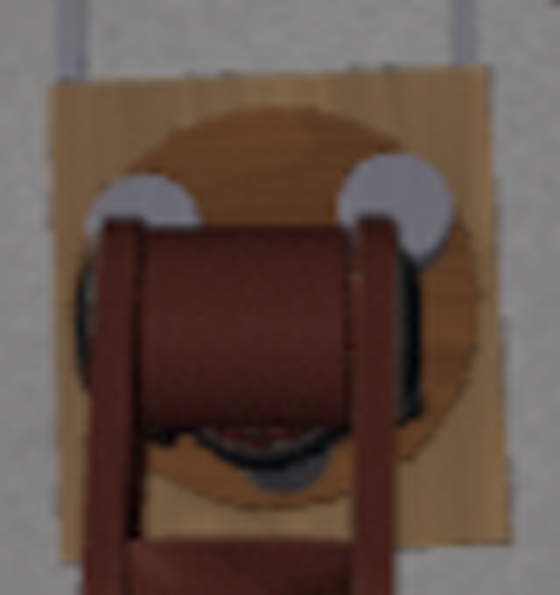

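View pics/js.png

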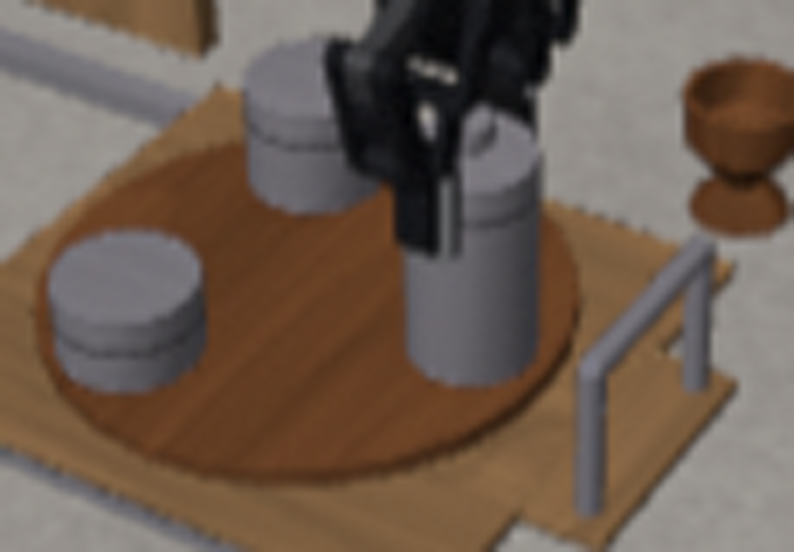

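View pics/w7.png

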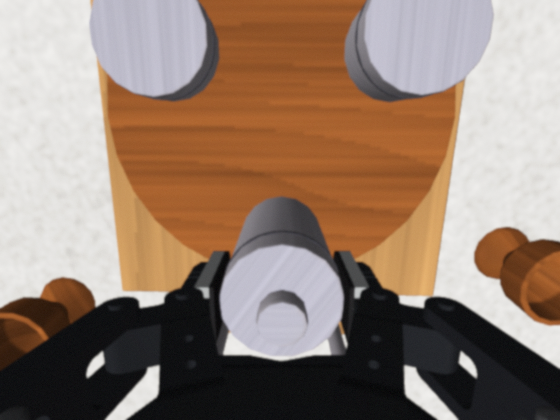

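```bash
python3 - <<'E'
from h import *
import pickle,cv2
c,im=pickle.load(open("w7.pkl","rb"))
hsv=cv2.cvtColor(im,cv2.COLOR_RGB2HSV)
print(hsv[34,426],hsv[37,150],hsv[90,195],hsv[292,282-40],hsv[20,215])
m=((hsv[:,:,1]<40)&(hsv[:,:,2]>150)).astype(np.uint8)
ang=lambda d:np.degrees(np.arctan2(-d[0],d[1]))
res={}
for nm,x0,x1,z in(("low",60,240,.066),("mid",340,515,.08)):
    k=np.zeros_like(m);k[:125,x0:x1]=m[:125,x0:x1]
    cs,_=cv2.findContours(k,cv2.RETR_EXTERNAL,cv2.CHAIN_APPROX_NONE);C=max(cs,key=cv2.contourArea)[:,0,:]
    C=C[C[:,1]>2]
    W=np.array([onz("wrist",u,v,z,c)[:2] for u,v in C])
    for it in range(3):
        A=np.c_[2*W,np.ones(len(W))];s=np.linalg.lstsq(A,(W**2).sum(1),rcond=None)[0];r=np.sqrt(s[2]+s[0]**2+s[1]**2)
        e=np.abs(np.hypot(*(W-s[:2]).T)-r); W=W[e<max(.001,2*np.median(e))]
    print(nm,s[:2],r,len(W));res[nm]=s[:2]
print("carousel ang",ang(res['low']-res['mid']))
for z in(.018,.026):
    f=onz("wrist",124,291,z,c);g=onz("wrist",434,296,z,c);print("tray front",f,g,ang(f-g))
    l1=onz("wrist",100,100,z,c);r1=onz("wrist",462,100,z,c)
    print("sides",l1-f,r1-g)
E
```

```text
[124  19 202] [124  19 205] [135  14  71] [120  16 205] [ 12 184 157]
low [0.6180541  0.14433923] 0.03380441238458095 210
mid [0.62493476 0.00562425] 0.0322926548901973 222
carousel ang 2.8397101208586197
tray front [0.47252865 0.17729258 0.018     ] [ 0.48028373 -0.04274488  0.018     ] 2.018517159002293
sides [0.12839267 0.00633726 0.        ] [0.1326641  0.00539056 0.        ]
tray front [0.4770086  0.17339011 0.026     ] [ 0.48447411 -0.03843128  0.026     ] 2.0185171590022866
sides [ 1.23598562e-01  6.10063317e-03 -2.77555756e-17] [0.1277105  0.00518928 0.        ]
```

```bash
python3 - <<'E'
from h import *
ang=lambda d:np.degrees(np.arctan2(-d[0],d[1]))
J=lambda x,y:(230+(x-3)/7,170+(y-3)/7)
m=onz("top",*J(396,209),.08);l=onz("top",*J(145,231),.066);print(m,l,ang(l-m))
b=[onz("top",*J(*p),.022) for p in((50,86),(490,66))];print("back",ang(b[0]-b[1]))
b=[onz("top",*J(*p),.022) for p in((62,560),(510,543))];print("front",ang(b[0]-b[1]))
d=[onz("top",*J(*p),.034) for p in((478,310),(278,106),(280,510))];print(d)
K=lambda x,y:(215+(x-3)/6.9,190+(y-3)/6.9)
print("low s",onz("side",*K(126,278),.066),"tall s base", onz("side",*K(472,338),.034))
h=[onz("side",*K(*p),.08) for p in((592,366),(704,245))];print(h,ang(h[0]-h[1]),(h[0]+h[1])/2)
print("lid s",onz("side",*K(473,155),.119),onz("side",*K(482,113),.133))
E
```

```text
[0.63404992 0.01097225 0.08      ] [0.62734676 0.13138161 0.066     ] 3.1863510286829997
back 2.152222198223688
front 1.6975618766062095
[array([ 0.59326822, -0.02854574,  0.034     ]), array([0.69630615, 0.06863302, 0.034     ]), array([0.49623716, 0.06806891, 0.034     ])]
low s [0.62705501 0.13682492 0.066     ] tall s base [0.52934949 0.06630015 0.034     ]
[array([0.45663151, 0.10463693, 0.08      ]), array([0.45833779, 0.02790865, 0.08      ])] 1.2739300221838856 [0.45748465 0.06627279 0.08      ]
lid s [0.52422886 0.0718928  0.119     ] [0.52409454 0.06636504 0.133     ]
```

Emit:
{"api": "step_arm", "payload": {"deltas": [[0,-0.001,0,0,0,0.012,1],[-0.001,-0.0014,0,0,0,0.02,1],[-0.002,-0.0014,0,0,0,0.02,1],[-0.003,-0.0014,0,0,0,0.02,1],[-0.003,-0.0014,0,0,0,0.02,1],[-0.003,-0.0014,0,0,0,0.02,1],[-0.003,-0.0014,0,0,0,0.02,1]]}}

```text
time: 14.4
tool_pos: [0.5284, 0.0703, 0.0765]
tool_rot: [0.001, 1.0, 0.017, 0.008]
contact_force: [16.4, -1.7, -4.1]
gripper_width: 0.546
```

```bash
python3 - <<'E'
from h import *
import cv2,pickle
s=manip.state();print(s['time'],s['tool_pos'],s['tool_rot'],s['contact_force'],s['ft_torque'],s['gripper_width'])
c=manip.get_calibration("wrist");im=manip.grab_frame("wrist");pickle.dump((c,im),open("w8.pkl","wb"))
cv2.imwrite("pics/w8.png",im[:,:,::-1])
t=manip.grab_frame("top")
cv2.imwrite("pics/kt.png",cv2.resize(t[170:255,230:310,::-1],None,fx=7,fy=7,interpolation=cv2.INTER_CUBIC));cv2.imwrite("pics/kt_full.png",t[:,:,::-1])
t=manip.grab_frame("side");cv2.imwrite("pics/ks.png",cv2.resize(t[190:270,215:330,::-1],None,fx=6.9,fy=6.9,interpolation=cv2.INTER_CUBIC))
E
```

```text
14.4 [0.52838226 0.0702811  0.07654583] [0.00139828 0.99981942 0.01731794 0.0076983 ] [16.35793675 -1.66476899 -4.07274413] [-0.35701317 -2.14434696 -0.21785432] 0.5456689300246199
```

View pics/kt.png

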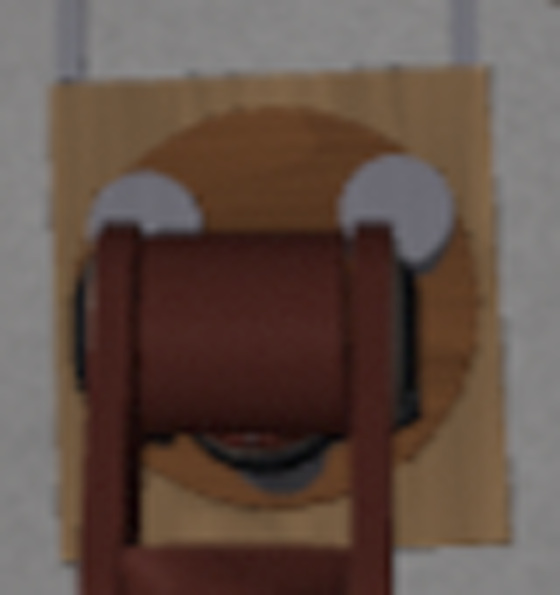

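View pics/ks.png

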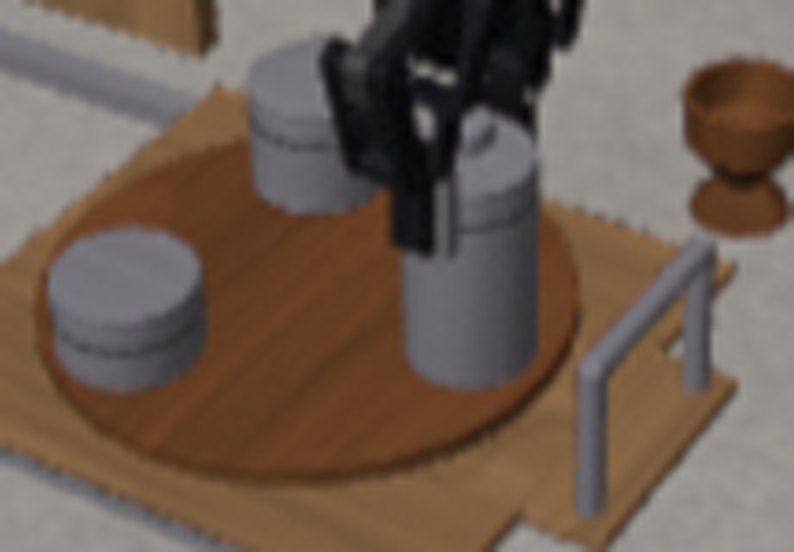

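View pics/w8.png

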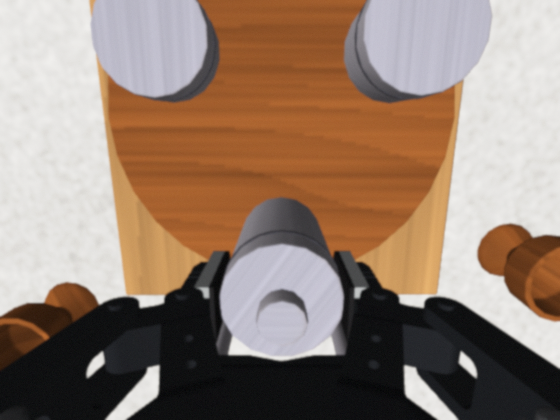

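View pics/kt_full.png

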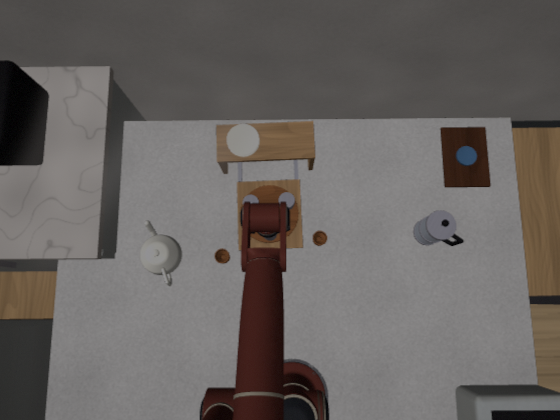

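```bash
python3 - <<'E'
from h import *
import pickle,cv2
ang=lambda d:np.degrees(np.arctan2(-d[0],d[1]))
J=lambda x,y:(230+(x-3)/7,170+(y-3)/7)
m=onz("top",*J(398,211),.08);l=onz("top",*J(146.5,228.5),.066);print(m,l,ang(l-m))
c,im=pickle.load(open("w8.pkl","rb"))
hsv=cv2.cvtColor(im,cv2.COLOR_RGB2HSV)
M=((hsv[:,:,1]<40)&(hsv[:,:,2]>150)).astype(np.uint8);res=[]
for x0,x1,z in((60,240,.066),(340,515,.08)):
    k=np.zeros_like(M);k[:125,x0:x1]=M[:125,x0:x1]
    cs,_=cv2.findContours(k,cv2.RETR_EXTERNAL,cv2.CHAIN_APPROX_NONE);C=max(cs,key=cv2.contourArea)[:,0,:];C=C[C[:,1]>2]
    W=np.array([onz("wrist",u,v,z,c)[:2] for u,v in C])
    for it in range(3):
        s=np.linalg.lstsq(np.c_[2*W,np.ones(len(W))],(W**2).sum(1),rcond=None)[0];r=np.sqrt(s[2]+s[0]**2+s[1]**2)
        e=np.abs(np.hypot(*(W-s[:2]).T)-r); W=W[e<max(.001,2*np.median(e))]
    res.append(s[:2])
print(res,ang(res[0]-res[1]))
print(ang(onz("wrist",127,293,.022,c)-onz("wrist",440,293,.022,c)))
E
```

```text
[0.63306933 0.01002989 0.08      ] [0.62856437 0.13066885 0.066     ] 2.138573056580759
[array([0.6183654 , 0.14408315]), array([0.62417735, 0.00487464])] 2.3907101750939193
1.9002348523794823
```

Emit:
{"api": "step_arm", "payload": {"deltas": [[0.001,-0.0003,0,0,0,0.003,1],[0.001,-0.0003,0,0,0,0.003,1],[0.001,-0.0003,0,0,0,0.003,1],[0.001,-0.0003,0,0,0,0.003,1],[0.001,-0.0003,0,0,0,0.003,1],[0.001,-0.0003,0,0,0,0.003,1]]}}

```text
time: 15.15
tool_pos: [0.5283, 0.0705, 0.0765]
tool_rot: [0.002, 1.0, 0.016, 0.006]
contact_force: [12.4, -2.4, -1.1]
gripper_width: 0.547
```

```bash
python3 - <<'E'
from h import *
s=manip.state();print(s['time'],s['tool_pos'],s['tool_rot'],s['contact_force'],s['joint_vel'].round(3),s['gripper_width'])
print(manip.job_done())
E
```

```text
15.15 [0.52830965 0.0705104  0.0765223 ] [0.00150144 0.99985478 0.01579651 0.0062153 ] [12.39052342 -2.35466715 -1.0648928 ] [-0.002 -0.001  0.001  0.     0.001 -0.   ] 0.5470304045796491
the job is handed in; nothing more can be done
None
```

I pulled the tray out to its stop by the handle, then gripped the tall tin and turned the carousel about 88° to bring it to the front. I handed the job in at 15.2 s, still holding the tin.

**Last checks**
- **Turn:** the mid and low tins gave 2.1° from the top camera and 2.4° from the wrist camera, against 1.9° for the tray's front edge. After that I nudged it another 0.2° or so and did not measure again. That leaves the tin within about 0.5 mm of the handle's middle line.
- **Tray:** the pull rose to 36 N at the stop after about 119 mm of travel. At the end the arm still pulled the tin forward with about 12 N, and the tray stayed at the stop.
- **Grip:** the opening held steady at 0.547 and the arm was still.
- **Other things:** the teapot, coffee press and both egg cups looked unmoved in the last overall top view.

**What disagreed**
- **First handle grasp:** it missed, with the jaws shutting on top of the bar at about 7 N. The fingertips stood 15–20 mm higher than the stated geometry, so I went lower and the second grasp held.
- **Wrist camera scale:** it drew the other tins' lids about 20% too large near the picture's edge. I used it only for angles.

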